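# Clear the bottle, then open the sample cabinet

## Robot

A 6-joint arm with a two-finger parallel gripper is mounted at the origin on the work surface. World frame = base frame: x ahead of the robot, y to its left, z up, the work surface at z = 0. Lengths are in mm, angles in rad, forces in N, time in s.
With the tool pointing down it reaches from about 300 to 875 mm from the base axis. Payload 6.4 kg.
Tool frame: the origin (TCP) lies midway between the tips of the shut fingers; the grasp point (between the pads) lies 19 mm behind it (bot.grip_point_offset is the y of the grasp point in the tool frame, in mm); y points along the fingers, x is the direction in which the jaws open and shut, and the axes are right-handed (so a half turn about y gives the same grasp; the last joint's range is limited). The gripper opens to 88 mm and grips with 3 to 60 N. Pads are 18 mm wide; open, the fingers measure 123 mm over their backs; the gripper's body (75 mm by 187 mm) begins 45 mm behind the grasp point.
Start: joints at [0.931, 0.181, 1.607, -0, 1.354, -0.206], TCP at [241.676, 521.76, 238.714] pointing down, gripper open.
Joint ranges: [-2.99, 2.99], [-0.89, 2.07], [0.3, 2.58], [-1.14, 4.28], [0, 2.63], [-3.12, 3.12]. Speed limits (rad/s): [2.57, 2.57, 3.01, 3.14, 3.14, 3.14].

## Interface

Orientations are given as a 3x3 rotation matrix whose columns are the frame's x, y, z axes.
In Python, from cell import bot gives the robot as it stands. The module is installed in compiled form; this text tells all that it offers.
- The arm moves only by the shell command python3 -m jog 'ROWS' [OPENING] [FORCE]. ROWS is JSON, one flat list of numbers, 6 for each row, row after row: the shift along the tool's x, y, z in m, then the turn, a rotation vector about the tool's x, y, z in rad. In form: [tx, ty, tz, rx, ry, rz, tx, ty, tz, rx, ry, rz, ...]. A call has 1 to 20 rows; each row is the pose to reach, as a shift and turn from the pose commanded when the call began, along the tool's axes at that moment; what a row does not reach only later rows make up. A row lasts 1/8 s, in which the tool goes at most 62.5 mm and 10.7 degrees, less where a joint would pass 70% of its speed; a pose out of reach is approached as far as the arm can. A call with a gripper value outside its range is refused whole. OPENING is the gripper command: -1 is shut, 1 is fully open, values between are in proportion, set as the call begins (- or left out, the last holds). The fingers move at their own pace and stop on an object; FORCE is the grip in N (left out, the last holds). Time passes only in rows, so rows that repeat a pose let the fingers close. It gives the time, the measured TCP pose, the force and the opening at its end, in the units of the state.
- bot.observe(): the state, without advancing time (a new reading comes with each control period).
- bot.snapshot(name): name is "scene" or "top" or "wrist"; returns the picture (384x512x3 uint8, red, green, blue); there is no depth.
- bot.camera_model(name): a dict with "fx", "fy", "cx", "cy" (pixels), "eye" and "rotation" of the camera in the world. Camera axes: x right, y down, z forward; pixel columns grow to the right and rows downward; lengths in mm; the calibration is good to about 2 mm. A picture is of the moment at which its call begins: read the wrist's pose just before it. camera_model takes no time and is no camera call; for the wrist camera it gives the pose at the moment of the call.
- bot.job_done(): hands the job in, once; it reports no verdict.
The state is a dict: "time_s": time; "joint_pos": joint angles; "qvel": joint speeds; "joint_efforts": joint torques, N m; "eef_pos": TCP position; "tcp_rot": TCP orientation; "force": force on the tool from outside, world axes, zero at the start; "ft_torque": the same for the moment, N m; "finger_gap": finger opening in mm.
Only numpy, scipy, OpenCV 4.12 (cv2) and the standard library are available. Lean on these libraries where they do the work, as an engineer would, in place of code of your own. Each camera call takes 0.05 s, during which the arm holds its last target. There are 200 camera calls.

## Task

The white reagent bottle stands where the door of the small sample cabinet has to swing. Lift it away, keeping it upright, and set it down gently on the round black rubber pad in the white spill tray, about in its middle. Only then swing the cabinet door open (it has an upright bar handle), leave it standing at a right angle to the cabinet's front, and let go; leave the jar, the flask and the amber bottle where they are.

Things in the scene. Friction and masses are not known exactly. Their poses are not given: they have to be found in the camera images.
- bottle: white plastic reagent bottle in front of the cabinet, closed, upright, 0.3 to 0.65 kg, 190 mm tall. Round body 72 mm in diameter up to 115 mm, shoulder narrowing to a 34 mm neck, then a grey round cap 40 mm in diameter from 155 to 190 mm above the base: grip the cap from above. Origin: centre of its underside, z up.
- pad: round black rubber pad fixed on the floor of the spill tray, 90 mm in diameter, 4 mm thick, where the bottle must stand; it lies at either end of the tray, the jar at the other. Origin: centre of its underside, 5 mm above the bench, so the bottle's base comes to 9 mm above the bench.
- tray: white plastic spill tray fixed on the bench, 280 mm (own x) by 150 mm (own y), rim 30 mm above the bench, walls and floor 5 mm. Origin: centre of its underside.
- cabinet: small white steel sample cabinet fixed on the bench, 240 mm deep (own x), 250 mm wide (own y), 240 mm high, its flat top included. Origin: centre of its underside. Own -x points out of the front towards the robot; the front of the door is 120 mm from the origin.
- door (a joint): angle (rad) of the cabinet door: 0 closed, 1.57 at a right angle to the front, stop at 1.9; starts between 0 and 0.1. Door 244 mm wide, 232 mm high, 15 mm thick, hinged on a vertical axis at its left edge seen from the robot (+y); the free edge (-y side) swings towards the robot, clockwise from above. Light friction (0.15 N m, 0.7 N at the handle): it stays where it is left.
- door_handle (a point): on the axis of the door's handle, a round upright steel bar 11 mm thick, 35 mm out from the door's front face. The point is 200 mm above the bench, 15 mm below the bar's top end, 40 mm below the cabinet's top. The bar reaches down to 115 mm; thin stems join it to the door near both ends. Axes turn with the door: -x out of its face, y towards the hinge. Pinch it from above, closing along y.
- door_hinge (a point): point on the door's vertical hinge axis, 200 mm above the bench, 7.5 mm behind the door's front face; the bar's axis is 214 mm from it along the door and 42.5 mm out from it. Axes turn with the door.
- jar: bystander: low glass jar with a metal lid, 56 mm in diameter, 75 mm tall, standing in the tray at the end without the pad, its centre 130 mm from the pad's. Origin: centre of its underside.
- flask: bystander: clear glass volumetric flask with a thin neck, 64 mm in diameter, 162 mm tall, on the bench. Origin: centre of its underside.
- amber: bystander: small amber glass bottle with a white cap, 52 mm in diameter, 110 mm tall, on the bench. Origin: centre of its underside.
Not all that is in view belongs to the job. Of the things like the pad, leave any that is turquoise; of the rest the smaller one is meant.

How it is judged (in metres and radians):
On the way, in this order (a step that is already met when the one before it is completed fails the run):
1. the bottle stands upright on the pad, let go, with the door still not opened (horizontal distance between bottle and pad below 0.03 m and z of bottle in the frame of pad below 0.01 m and angle between bottle's own z axis and vertical below 0.1 rad and contact force between the fingers and bottle below 0.2 N and linear speed of bottle below 0.03 m/s and value of joint door below 0.25 rad), for 0.2 s.
2. the door is swung open to about a right angle (value of joint door above 1.4 rad and horizontal distance between bottle and pad below 0.03 m and z of bottle in the frame of pad below 0.01 m and angle between bottle's own z axis and vertical below 0.1 rad and contact force between the fingers and bottle below 0.2 N and linear speed of bottle below 0.03 m/s), for 0.1 s.
At the end, for the whole second after the job is handed in: The bottle stands upright (within 0.1 rad) and still on the pad, its centre within 30 mm of the pad's, and the door is at rest at a right angle to the cabinet's front (1.40 to 1.74 rad) (all of step 2 and value of joint door below 1.74 rad and velocity of joint door between -0.05 and 0.05 rad/s); the robot touches nothing.
It fails at once if the door is opened (beyond 0.25 rad) while the bottle is not on the pad (value of joint door above 0.25 rad and horizontal distance between bottle and pad above 0.045 m).
It fails at once if the bottle is tipped (more than 0.5 rad) (angle between bottle's own z axis and vertical above 0.5 rad).
It fails at once if the bottle falls: moves faster than 0.55 m/s out of the fingers (linear speed of bottle above 0.55 m/s and contact force between the fingers and bottle below 0.2 N).
It fails at once if a bystander (jar, flask, amber bottle) is moved by more than 30 mm or tipped (distance of any of jar, flask, amber from where it was at the start of the episode above 0.03 m or angle between any of jar, flask, amber's own z axis and vertical above 0.4 rad).
It also fails if it takes over 61 s, if anything falls off the work surface, if the arm or the gripper's body presses on something with over 40 N, if the wrist force passes 120 N, or if a joint passes its speed limit or range.

## Working session

There is one attempt and no reset: what is moved stays moved. The work goes in short steps, Python scripts to look and compute and a shell command to move; the robot and the scene stay as the last step left them, time stands still between calls to the robot, and variables do not carry over. Pictures are saved under pics/ and viewed, on a budget of 10 in all, crops included, one or two more only if the job needs it, and the job is handed in when it is done.

```bash
mkdir -p pics; python3 - <<'E'
from cell import bot
import cv2,numpy as np
s=bot.observe();print(s['time_s'],s['eef_pos'],np.round(s['tcp_rot'],3).tolist(),s['finger_gap'],bot.grip_point_offset)
for n in("scene","top"):
    im=bot.snapshot(n);cv2.imwrite(f'pics/{n}0.png',im[:,:,::-1])
    m=bot.camera_model(n);print(n,{k:np.round(v,3).tolist() for k,v in m.items()})
E
```

```text
0.0 [241.35417152 521.3115778  237.82301666] [[0.42, -0.001, -0.907], [0.907, -0.001, 0.42], [-0.002, -1.0, 0.0]] 88.35492654892916 -18.700000000000003
scene {'fx': 357.494, 'fy': 357.494, 'cx': 248.939, 'cy': 189.274, 'eye': [966.672, 7.602, 1150.325], 'rotation': [[-0.132, 0.927, -0.351], [0.991, 0.121, -0.054], [-0.007, -0.355, -0.935]]}
top {'fx': 348.576, 'fy': 348.576, 'cx': 257.206, 'cy': 188.996, 'eye': [542.387, -49.671, 1193.707], 'rotation': [[-0.025, -0.997, 0.07], [-1.0, 0.025, 0.001], [-0.003, -0.07, -0.998]]}
```

View pics/scene0.png

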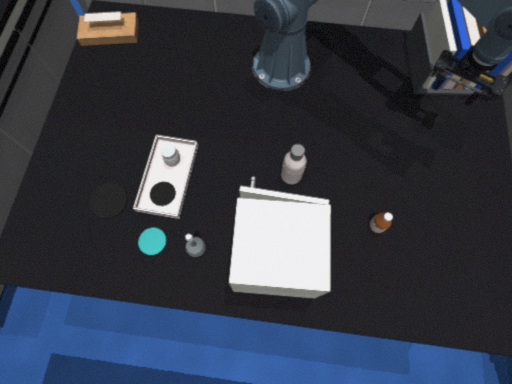

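View pics/top0.png

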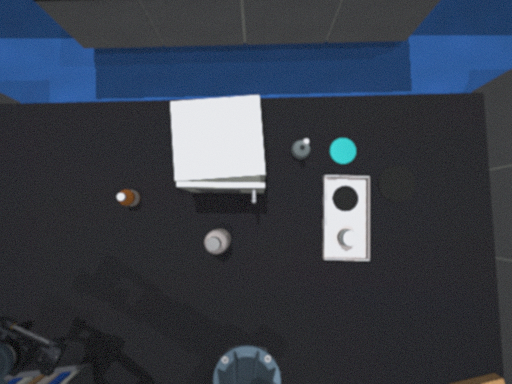

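Top view: the bottle's grey cap is at about (213,243), and the handle's bar top at about (254,194). Things that could be taken for the pad:
- black disc in the tray at (345,198)
- larger dark disc on the bench at (397,183)
- turquoise disc at (343,151)

By the description I choose the smaller black one in the tray. The jar is at (347,239), the flask at (301,149) and the amber bottle at (128,198).

```bash
cat > h.py <<'E'
from cell import bot
import cv2,numpy as np
def ray(n,u,v,z,m=None):
    m=m or bot.camera_model(n);R=np.array(m['rotation']);e=np.array(m['eye'])
    d=R@np.array([(u-m['cx'])/m['fx'],(v-m['cy'])/m['fy'],1]);return e+d*(z-e[2])/d[2]
def proj(n,p,m=None):
    m=m or bot.camera_model(n);c=np.array(m['rotation']).T@(np.array(p,float)-m['eye'])
    return np.round([m['fx']*c[0]/c[2]+m['cx'],m['fy']*c[1]/c[2]+m['cy']],1)
def shift(d):  # world mm -> tool axes m
    return np.round(np.array(bot.observe()['tcp_rot']).T@np.array(d)/1000,4)
E
python3 - <<'E'
from h import *
t=cv2.imread('pics/top0.png');s=cv2.imread('pics/scene0.png')
def disc(im,n,x0,y0,x1,y1,z):
    g=cv2.cvtColor(im,6)[y0:y1,x0:x1]
    c=max(cv2.findContours((g<90).astype('uint8'),0,1)[0],key=cv2.contourArea)
    (u,v),ax,_=cv2.fitEllipse(c);print(n,'pad',u+x0,v+y0,ax,ray(n,u+x0,v+y0,z)[:2])
disc(t,'top',330,182,361,215,9); disc(s,'scene',147,178,178,209,9)
# cabinet top corners
for n,im,(x0,y0,x1,y1) in(('top',t,(165,90,275,182)),('scene',s,(225,196,335,292))):
    g=cv2.cvtColor(im,6)[y0:y1,x0:x1];c=max(cv2.findContours((g>190).astype('uint8'),0,1)[0],key=cv2.contourArea)
    q=cv2.approxPolyDP(cv2.convexHull(c),6,True)[:,0]+[x0,y0];print(n,[(p.tolist(),ray(n,*p,240)[:2].round().tolist()) for p in q])
a=cv2.resize(t[180:270,165:275],None,fx=6,fy=6,interpolation=2)[:,:]
b=cv2.resize(s[135:215,225:335],None,fx=6,fy=6,interpolation=2)
cv2.imwrite('pics/c1.png',cv2.resize(np.vstack([a,b]),None,fx=.58,fy=.58))
E
```

```text
top pad 344.8347816467285 198.0180149078369 (22.636873245239258, 23.02096939086914) [ 587.85113942 -345.24999197]
scene pad 162.2628288269043 193.2580108642578 (21.894580841064453, 24.555652618408203) [ 590.25324294 -348.8278645 ]
top [([257, 95], [873.0, -54.0]), ([264, 173], [653.0, -68.0]), ([177, 181], [637.0, 171.0]), ([171, 102], [859.0, 186.0])]
scene [([328, 200], [627.0, 170.0]), ([329, 290], [861.0, 185.0]), ([229, 281], [872.0, -61.0]), ([238, 198], [653.0, -71.0])]
```

View pics/c1.png

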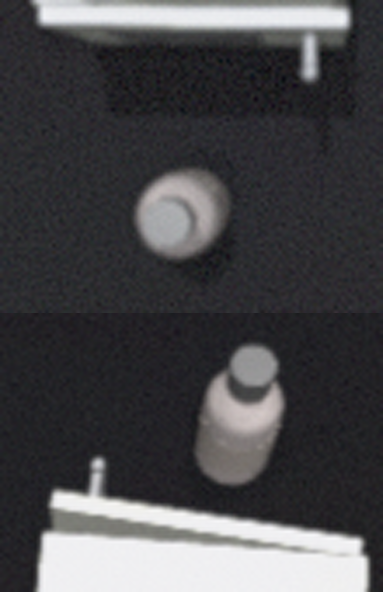

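```bash
python3 - <<'E'
from h import *
def tri(a,b):
    A=np.zeros((3,3));r=np.zeros(3)
    for n,(u,v) in(('top',a),('scene',b)):
        e=np.array(bot.camera_model(n)['eye']);d=ray(n,u,v,0)-e;d/=np.linalg.norm(d);P=np.eye(3)-np.outer(d,d);A+=P;r+=P@e
    return np.linalg.solve(A,r).round(1)
print('cap',ray('top',212.4,243.8,190),ray('scene',298,150.2,190),tri((212.4,243.8),(298,150.2)))
print('bar',ray('top',253.8,201.3,215),ray('scene',253.2,178.4,215),tri((253.8,201.3),(253.2,178.4)))
for n,u,v,z in(('top',346,238,75),('scene',168.5,149.5,75),('top',303,143,160),('top',122,197,110)):print(n,u,v,ray(n,u,v,z)[:2])
# door top edge front corners (scene crop px)
for n,(u,v) in(('scene',(225+53/3.48,135+(491-313)/3.48)),('scene',(225+361/3.48,135+(540-313)/3.48))):print('door',ray(n,u,v,236)[:2])
b=ray('top',212.4,243.8,190);print('to bottle',shift([b[0]-241.4,b[1]-521.3,0]))
E
```

```text
cap [459.48912847  83.27816293 190.        ] [462.44775246  81.65176346 190.        ] [459.1  83.1 184. ]
bar [577.03472584 -38.12036907 215.        ] [580.79786681 -38.45802743 215.        ] [577.4 -38.4 206.9]
top 346 238 [ 457.95723894 -327.11337065]
scene 168.5 149.5 [ 455.49998029 -341.55889602]
top 303 143 [ 750.1714115  -189.18620312]
top 122 197 [604.26439541 373.26373876]
door [616.91243729 -69.78658279]
door [626.34645463 172.99047868]
to bottle [-0.3058  0.0004 -0.382 ]
```

Cap at about (461,82), pad (589,-347), bar top (579,-38), and the hinge at about (628,173) with the door at about 0.1 rad. I'm moving over the bottle.

```bash
python3 -m jog '[-0.012,0,-0.015,0,0,0, -0.037,0,-0.046,0,0,0, -0.067,0,-0.084,0,0,0, -0.098,0,-0.123,0,0,0, -0.129,0,-0.161,0,0,0, -0.160,0,-0.200,0,0,0, -0.190,0,-0.238,0,0,0, -0.220,0,-0.276,0,0,0, -0.250,0,-0.313,0,0,0, -0.275,0,-0.345,0,0,0, -0.293,0,-0.367,0,0,0, -0.303,0,-0.380,0,0,0, -0.306,0,-0.3835,0,0,0, -0.306,0,-0.3835,0,0,0, -0.306,0,-0.3835,0,0,0]' 1 35
python3 - <<'E'
from h import *
s=bot.observe();m=bot.camera_model('wrist');print(s['eef_pos'],np.round(s['tcp_rot'],3).tolist(),s['force'])
im=bot.snapshot('wrist')[:,:,::-1];cv2.imwrite('pics/w1.png',im)
print(proj('wrist',[461,82.5,190],m),proj('wrist',[*s['eef_pos'][:2],190],m),np.round(m['eye']),m['fx'])
E
```

```text
time_s: 1.98
eef_pos: [460.7, 83.7, 238.7]
tcp_rot: [[0.419, -0.0, -0.908], [0.908, 0.0, 0.419], [0.0, -1.0, 0.0]]
force: [-0.2, 0.7, 0.8]
finger_gap: 88.3
[460.65414266  83.6851788  238.68890526] [[0.419, -0.0, -0.908], [0.908, 0.0, 0.419], [0.0, -1.0, 0.0]] [-0.23269603  0.68017049  0.78732532]
[254.7 215. ] [256.2 213.7] [397. 114. 385.] 340.63880112522327
```

View pics/w1.png

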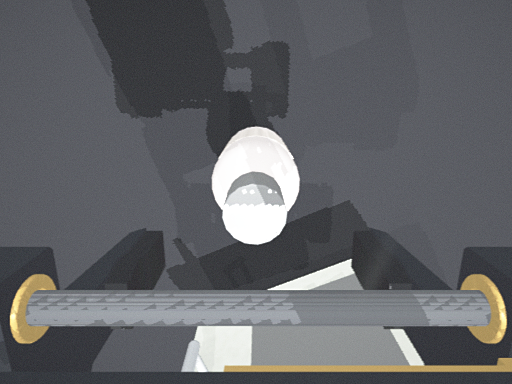

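The wrist view shows the cap's top disc centred at about (255,214), and the prediction was (254.7,215), so it lies between the fingers. I'll descend and grip.

```bash
python3 -m jog '[-0.001,0.015,0,0,0,0, -0.001,0.035,0,0,0,0, -0.001,0.055,0,0,0,0, -0.001,0.072,0,0,0,0, -0.001,0.081,0,0,0,0, -0.001,0.082,0,0,0,0, -0.001,0.082,0,0,0,0]' 1 35
python3 -m jog '[0,0,0,0,0,0, 0,0,0,0,0,0, 0,0,0,0,0,0, 0,0,0,0,0,0, 0,0,0,0,0,0, 0,0,0,0,0,0, 0,0,0,0,0,0, 0,0,0,0,0,0]' -1 35
python3 -m jog '[0,-0.005,0,0,0,0, 0,-0.013,0,0,0,0, 0,-0.025,0,0,0,0, 0,-0.037,0,0,0,0, 0,-0.047,0,0,0,0, 0,-0.05,0,0,0,0, 0,-0.05,0,0,0,0]'
```

```text
time_s: 2.9
eef_pos: [460.9, 82.1, 157.1]
tcp_rot: [[0.42, 0.001, -0.907], [0.907, -0.0, 0.42], [0.0, -1.0, -0.001]]
force: [-0.0, 0.5, 0.4]
finger_gap: 88.2
time_s: 3.9
eef_pos: [460.6, 81.9, 156.7]
tcp_rot: [[0.42, -0.0, -0.907], [0.907, -0.0, 0.42], [-0.0, -1.0, -0.0]]
force: [-0.5, -1.8, 1.4]
finger_gap: 39.3
time_s: 4.78
eef_pos: [460.6, 82.0, 206.8]
tcp_rot: [[0.42, 0.0, -0.907], [0.907, -0.0, 0.42], [0.0, -1.0, -0.0]]
force: [0.6, -0.6, -3.9]
finger_gap: 39.4
```

Gripped: the gap is 39 mm and about 4 N is carried. I'll carry the bottle around the jar to above the pad.

```bash
python3 -m jog '[-0.012,-0.005,-0.007,0,0,0, -0.034,-0.012,-0.020,0,0,0, -0.061,-0.020,-0.035,0,0,0, -0.087,-0.027,-0.050,0,0,0, -0.115,-0.030,-0.066,0,0,0, -0.143,-0.030,-0.082,0,0,0, -0.172,-0.030,-0.098,0,0,0, -0.202,-0.030,-0.1156,0,0,0, -0.221,-0.030,-0.141,0,0,0, -0.239,-0.030,-0.166,0,0,0, -0.258,-0.030,-0.192,0,0,0, -0.277,-0.030,-0.217,0,0,0, -0.295,-0.030,-0.242,0,0,0, -0.311,-0.030,-0.264,0,0,0, -0.3245,-0.030,-0.282,0,0,0, -0.3325,-0.030,-0.293,0,0,0, -0.335,-0.030,-0.2966,0,0,0, -0.335,-0.030,-0.2966,0,0,0, -0.335,-0.030,-0.2966,0,0,0]'
python3 - <<'E'
from h import *
s=bot.observe();m=bot.camera_model('wrist')
t,sc,w=[bot.snapshot(n)[:,:,::-1] for n in('top','scene','wrist')]
a=cv2.resize(t[165:275,305:415],(370,370),interpolation=2);b=cv2.resize(sc[115:225,105:215],(370,370),interpolation=2)
cv2.imwrite('pics/p2.png',np.hstack([a,b]));cv2.imwrite('pics/w2.png',w)
p=s['eef_pos'];print(p,proj('wrist',[589,-347,9],m),proj('wrist',[p[0],p[1],9],m),proj('scene',[589,-347,9]),proj('top',[589,-347,9]))
E
```

```text
time_s: 7.15
eef_pos: [588.8, -345.9, 236.8]
tcp_rot: [[0.42, -0.0, -0.908], [0.908, 0.0, 0.42], [0.0, -1.0, 0.0]]
force: [0.3, 0.1, -3.0]
finger_gap: 39.4
[ 588.79426717 -345.94046592  236.78848431] [256.2 159.5] [257. 159.] [162.9 193. ] [345.3 197.7]
```

View pics/w2.png

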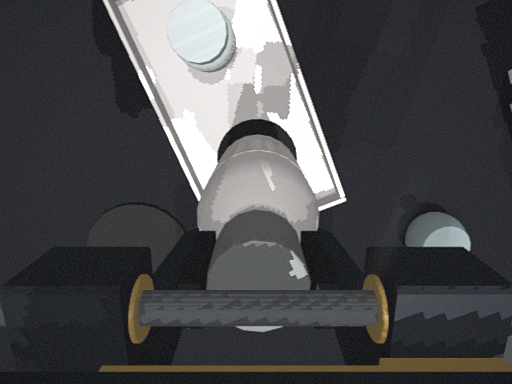

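View pics/p2.png

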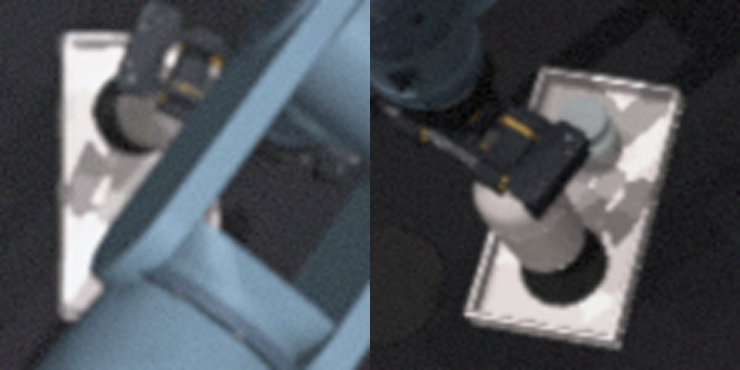

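The wrist view shows the black pad's rim from (218,145) to (296,145), with its top at (257,120), as predicted for a pad centred under the bottle. The jar at (200,35) is clear. Lowering.

```bash
python3 -m jog '[0,0.008,0,0,0,0, 0,0.022,0,0,0,0, 0,0.036,0,0,0,0, 0,0.048,0,0,0,0, 0,0.056,0,0,0,0, 0,0.062,0,0,0,0, 0,0.066,0,0,0,0, 0,0.068,0,0,0,0, 0,0.069,0,0,0,0, 0,0.070,0,0,0,0, 0,0.070,0,0,0,0]'
```

```text
time_s: 8.68
eef_pos: [589.0, -346.6, 166.8]
tcp_rot: [[0.42, 0.0, -0.907], [0.907, -0.0, 0.42], [-0.0, -1.0, -0.0]]
force: [-0.8, 0.8, -4.0]
finger_gap: 39.2
```

```bash
python3 -m jog '[0,0.0005,0,0,0,0, 0,0.001,0,0,0,0, 0,0.0015,0,0,0,0, 0,0.0015,0,0,0,0, 0,0.0015,0,0,0,0]'
```

```text
time_s: 9.3
eef_pos: [589.2, -346.9, 165.8]
tcp_rot: [[0.42, 0.001, -0.907], [0.907, -0.001, 0.42], [-0.0, -1.0, -0.001]]
force: [0.2, 0.3, 0.2]
finger_gap: 39.0
```

The vertical load dropped from -4 N to 0.2 N, so the bottle rests on the pad. I'll release in two stages and rise.

```bash
python3 -m jog '[0,0,0,0,0,0, 0,0,0,0,0,0, 0,0,0,0,0,0]' 0.1
python3 -m jog '[0,0,0,0,0,0, 0,0,0,0,0,0, 0,0,0,0,0,0, 0,0,0,0,0,0]' 1
python3 -m jog '[0,-0.01,0,0,0,0, 0,-0.03,0,0,0,0, 0,-0.06,0,0,0,0, 0,-0.09,0,0,0,0, 0,-0.115,0,0,0,0, 0,-0.12,0,0,0,0, 0,-0.12,0,0,0,0]'
```

```text
time_s: 9.68
eef_pos: [589.0, -346.7, 165.2]
tcp_rot: [[0.42, 0.0, -0.907], [0.907, -0.0, 0.42], [-0.0, -1.0, -0.0]]
force: [0.0, -0.4, 0.2]
finger_gap: 48.8
time_s: 10.18
eef_pos: [588.9, -346.6, 165.3]
tcp_rot: [[0.42, 0.0, -0.907], [0.907, -0.0, 0.42], [-0.0, -1.0, -0.0]]
force: [-0.5, -0.1, -1.1]
finger_gap: 86.2
time_s: 11.05
eef_pos: [589.0, -346.7, 285.7]
tcp_rot: [[0.42, 0.001, -0.907], [0.907, -0.001, 0.42], [-0.0, -1.0, -0.001]]
force: [-0.5, 1.1, 0.4]
finger_gap: 87.9
```

```bash
python3 -m jog '[0.014,0,0.007,0,-0.02,0, 0.039,0,0.019,0,-0.06,0, 0.069,0,0.035,0,-0.1,0, 0.099,0,0.050,0,-0.14,0, 0.13,0,0.065,0,-0.19,0, 0.16,0,0.08,0,-0.23,0, 0.19,0,0.095,0,-0.28,0, 0.22,0,0.11,0,-0.32,0, 0.246,0,0.124,0,-0.36,0, 0.265,0,0.133,0,-0.39,0, 0.276,0,0.1387,0,-0.40,0, 0.276,0,0.1387,0,-0.40,0, 0.276,0,0.1387,0,-0.40,0]' 0
python3 - <<'E'
from h import *
s=bot.observe();m=bot.camera_model('wrist');p=s['eef_pos']
w,sc=[bot.snapshot(n)[:,:,::-1] for n in('wrist','scene')]
b=cv2.resize(sc[115:225,105:215],(384,384),interpolation=2)
cv2.imwrite('pics/w3.png',cv2.resize(np.hstack([w,b]),None,fx=.88,fy=.88,interpolation=3));cv2.imwrite('pics/w3raw.png',w)
print(p,np.round(s['tcp_rot'],3).tolist());print({k:np.round(v,4).tolist() for k,v in m.items()})
print(proj('wrist',[579,-38,215],m),proj('wrist',[p[0],p[1],215],m))
E
```

```text
time_s: 12.68
eef_pos: [579.1, -38.6, 285.1]
tcp_rot: [[0.035, -0.0, -0.999], [0.999, -0.0, 0.035], [-0.0, -1.0, 0.0]]
force: [-0.3, -0.7, 0.9]
finger_gap: 44.1
[579.1450752  -38.61675075 285.09328278] [[0.035, -0.0, -0.999], [0.999, -0.0, 0.035], [-0.0, -1.0, 0.0]]
{'fx': 340.6388, 'fy': 340.6388, 'cx': 257.8559, 'cy': 189.5058, 'eye': [509.1067, -35.0183, 431.8249], 'rotation': [[0.0347, 0.9616, 0.2721], [0.9994, -0.0334, -0.0096], [-0.0002, 0.2723, -0.9622]]}
[257.1 201.9] [256.2 202.1]
```

View pics/w3.png

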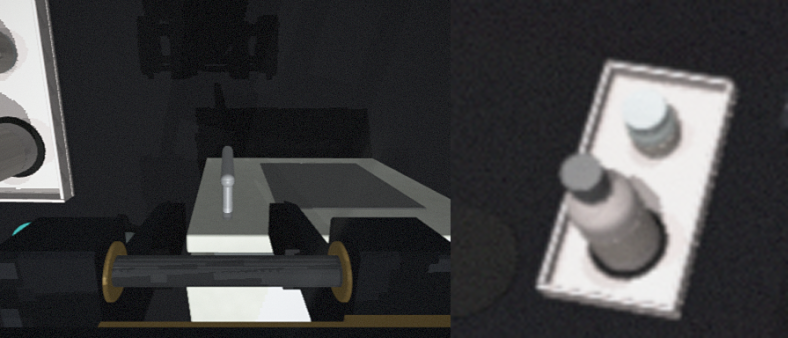

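The scene crop shows the bottle upright on the pad with the jar untouched. In the wrist view the bar's top is at about (259,206), about 2 mm off. Descending onto the bar and pinching.

```bash
python3 -m jog '[0.002,0.015,-0.002,0,0,0, 0.002,0.04,-0.002,0,0,0, 0.002,0.065,-0.002,0,0,0, 0.002,0.082,-0.002,0,0,0, 0.002,0.094,-0.002,0,0,0, 0.002,0.1,-0.002,0,0,0, 0.002,0.101,-0.002,0,0,0, 0.002,0.101,-0.002,0,0,0]'
python3 -m jog '[0,0,0,0,0,0, 0,0,0,0,0,0, 0,0,0,0,0,0, 0,0,0,0,0,0, 0,0,0,0,0,0, 0,0,0,0,0,0]' -1 12
```

```text
time_s: 13.78
eef_pos: [581.6, -36.1, 184.9]
tcp_rot: [[0.034, 0.001, -0.999], [0.999, -0.0, 0.034], [-0.0, -1.0, -0.001]]
force: [-0.1, 0.4, -0.2]
finger_gap: 43.8
time_s: 14.52
eef_pos: [581.0, -38.2, 184.4]
tcp_rot: [[0.034, -0.0, -0.999], [0.999, -0.004, 0.034], [-0.004, -1.0, 0.0]]
force: [-2.3, -8.0, 0.3]
finger_gap: 10.4
```

Bar pinched, with a 10.4 mm gap. Next I work out the arc rows about the hinge, with the jaw turning along with the door.

```bash
cat >> h.py <<'E'
def arc(H,bar,cmd,a,b,n,R):
    H,bar,cmd=[np.array(q,float) for q in(H,bar,cmd)]
    for D in np.linspace(a,b,n):
        c,s=np.cos(D),np.sin(D);p=H+np.array([[c,s],[-s,c]])@(bar-H)
        d=R.T@np.array([*(p-cmd),0])/1000;print(round(D,3),p.round(),np.round(d,3))
E
python3 - <<'E'
from h import *
R=np.array([[.035,0,-.999],[.999,0,.035],[0,-1,0]])
arc((629.5,173.5),(581,-38.5),(581.5,-36.5),0,.7,15,R)
E
```

```text
0.0 [581. -38.] [-0.002  0.     0.   ]
0.05 [570. -36.] [0.    0.    0.011]
0.1 [560. -33.] [0.003 0.    0.022]
0.15 [550. -29.] [0.007 0.    0.032]
0.2 [540. -25.] [0.01  0.    0.042]
0.25 [530. -20.] [0.015 0.    0.052]
0.3 [521. -15.] [0.02  0.    0.062]
0.35 [511.  -9.] [0.025 0.    0.071]
0.4 [502.  -3.] [0.031 0.    0.08 ]
0.45 [494.   4.] [0.037 0.    0.089]
0.5 [485.  11.] [0.044 0.    0.098]
0.55 [477.  18.] [0.051 0.    0.106]
0.6 [470.  26.] [0.058 0.    0.114]
0.65 [463.  34.] [0.066 0.    0.121]
0.7 [456.  43.] [0.075 0.    0.128]
```

```bash
python3 -m jog '[-0.002,0,0,0,0,0, 0,0,0.011,0,0.05,0, 0.003,0,0.022,0,0.1,0, 0.007,0,0.032,0,0.15,0, 0.010,0,0.042,0,0.2,0, 0.015,0,0.052,0,0.25,0, 0.020,0,0.062,0,0.3,0, 0.025,0,0.071,0,0.35,0, 0.031,0,0.080,0,0.4,0, 0.037,0,0.089,0,0.45,0, 0.044,0,0.098,0,0.5,0, 0.051,0,0.106,0,0.55,0, 0.058,0,0.114,0,0.6,0, 0.066,0,0.121,0,0.65,0, 0.075,0,0.128,0,0.7,0, 0.075,0,0.128,0,0.7,0]'
```

```text
time_s: 16.52
eef_pos: [455.9, 44.2, 184.4]
tcp_rot: [[0.669, 0.001, -0.744], [0.744, 0.001, 0.669], [0.001, -1.0, -0.0]]
force: [2.6, 2.4, -2.0]
finger_gap: 10.6
```

Force on the tool stays under 4 N, so the arc fits. Second half.

```bash
python3 - <<'E'
from h import *
R=np.array([[.669,0,-.7435],[.7435,0,.669],[0,-1,0]])
arc((629.5,173.5),(581,-38.5),(456,43),.7,1.47,15,R)
E
```

```text
0.7 [456.  43.] [-0.  0. -0.]
0.755 [449.  52.] [0.002 0.    0.012]
0.81 [443.  62.] [0.005 0.    0.023]
0.865 [437.  73.] [0.009 0.    0.034]
0.92 [431.  84.] [0.014 0.    0.045]
0.975 [427.  95.] [0.019 0.    0.056]
1.03 [423. 106.] [0.025 0.    0.067]
1.085 [419. 117.] [0.031 0.    0.077]
1.14 [417. 129.] [0.038 0.    0.087]
1.195 [414. 141.] [0.045 0.    0.096]
1.25 [413. 153.] [0.053 0.    0.105]
1.305 [412. 165.] [0.061 0.    0.114]
1.36 [412. 177.] [0.07  0.    0.122]
1.415 [413. 189.] [0.079 0.    0.13 ]
1.47 [414. 200.] [0.089 0.    0.137]
```

```bash
python3 -m jog '[0.002,0,0.012,0,0.055,0, 0.005,0,0.023,0,0.11,0, 0.009,0,0.034,0,0.165,0, 0.014,0,0.045,0,0.22,0, 0.019,0,0.056,0,0.275,0, 0.025,0,0.067,0,0.33,0, 0.031,0,0.077,0,0.385,0, 0.038,0,0.087,0,0.44,0, 0.045,0,0.096,0,0.495,0, 0.053,0,0.105,0,0.55,0, 0.061,0,0.114,0,0.605,0, 0.070,0,0.122,0,0.66,0, 0.079,0,0.130,0,0.715,0, 0.0855,0,0.1345,0,0.75,0, 0.089,0,0.137,0,0.77,0, 0.089,0,0.137,0,0.77,0, 0.089,0,0.137,0,0.77,0]'
python3 - <<'E'
from h import *
t,s=[bot.snapshot(n)[:,:,::-1] for n in('top','scene')]
cv2.imwrite('pics/f1.png',cv2.resize(np.hstack([t[90:290,140:400],s[120:320,120:380]]),(800,308),interpolation=2))
E
```

```text
time_s: 18.65
eef_pos: [414.8, 201.0, 184.4]
tcp_rot: [[0.998, 0.002, -0.067], [0.067, 0.0, 0.998], [0.002, -1.0, 0.0]]
force: [5.4, -0.1, -4.2]
finger_gap: 10.7
```

View pics/f1.png

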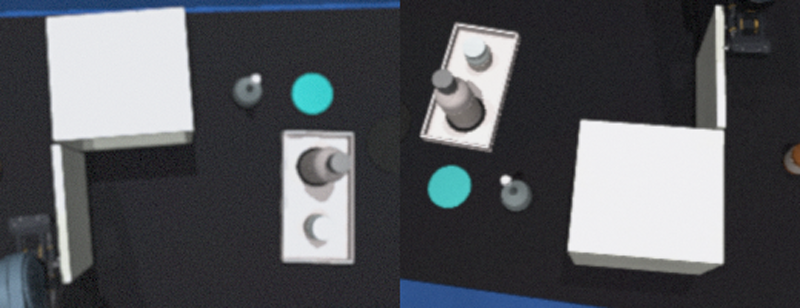

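The pictures show the door square to the front: in the top crop its top edge runs from (57,145) to (67,280), parallel to the cabinet's sides. The bottle is still on the pad. I'll let go and rise.

```bash
python3 -m jog '[0,0,0,0,0,0, 0,0,0,0,0,0, 0,0,0,0,0,0, 0,0,0,0,0,0]' 0
python3 -m jog '[0,-0.01,0,0,0,0, 0,-0.03,0,0,0,0, 0,-0.06,0,0,0,0, 0,-0.09,0,0,0,0, 0,-0.115,0,0,0,0, 0,-0.12,0.02,0,0,0, 0,-0.12,0.06,0,0,0, 0,-0.12,0.1,0,0,0, 0,-0.12,0.12,0,0,0, 0,-0.12,0.12,0,0,0, 0,-0.12,0.12,0,0,0]'
python3 - <<'E'
from h import *
t,s=[bot.snapshot(n)[:,:,::-1] for n in('top','scene')]
cv2.imwrite('pics/f2.png',cv2.resize(np.hstack([t[90:290,140:400],s[120:320,120:380]]),(800,308),interpolation=2))
def edge(im,n,x0,y0,x1,y1,z):
    g=cv2.cvtColor(im,6)[y0:y1,x0:x1];c=max(cv2.findContours((g>190).astype('uint8'),0,1)[0],key=cv2.contourArea)
    b=cv2.boxPoints(cv2.minAreaRect(c))+[x0,y0];P=np.array([ray(n,*q,z)[:2] for q in b]);e=[P[1]-P[0],P[2]-P[1]]
    e=max(e,key=np.linalg.norm);print(n,P.round().tolist(),'dir',np.degrees(np.arctan2(e[1],e[0]))%180)
edge(t,'top',168,183,200,280,236);edge(t,'top',165,90,275,179,240)
edge(s,'scene',310,115,334,199,236)
E
```

```text
time_s: 19.25
eef_pos: [413.5, 201.2, 184.2]
tcp_rot: [[0.998, -0.0, -0.067], [0.067, -0.0, 0.998], [-0.0, -1.0, 0.0]]
force: [-0.4, 0.4, -0.5]
finger_gap: 44.1
time_s: 20.62
eef_pos: [405.6, 320.3, 304.4]
tcp_rot: [[0.998, 0.0, -0.067], [0.067, -0.0, 0.998], [0.0, -1.0, -0.0]]
force: [-0.5, -0.7, -0.4]
finger_gap: 44.4
top [[629.0, 183.0], [630.0, 168.0], [387.0, 151.0], [387.0, 167.0]] dir 3.825792352906518
top [[862.0, 192.0], [875.0, -60.0], [650.0, -71.0], [637.0, 177.0]] dir 92.86512771491657
scene [[391.0, 149.0], [389.0, 167.0], [619.0, 179.0], [621.0, 163.0]] dir 2.9470656779067057
```

View pics/f2.png

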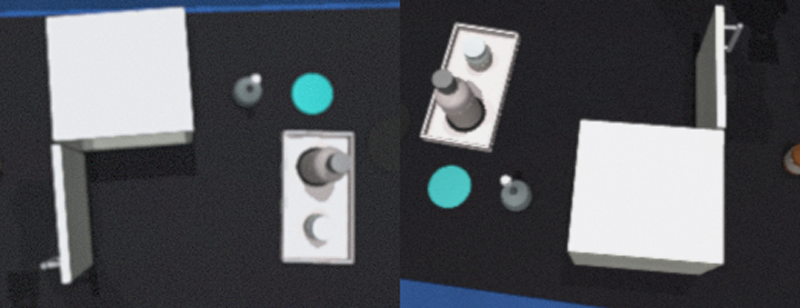

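Measured door direction is 2.9 to 3.8°, and the cabinet front's is 92.9°, so the door stands within about 1° of a right angle. The bottle stands on the pad, the bystanders are in place and the robot touches nothing. Handing in.

```bash
python3 -c "
from cell import bot
print(bot.job_done())"
```

```text
the job is handed in; nothing more can be done
None
```

I lifted the bottle by its cap, set it on the small black pad in the tray, and let go. Then I pinched the handle, swung the door open and released it. The job was handed in at about 21 s; it reported no verdict.

- **Bottle:** it looks upright on the pad in the last top and scene views. The fingers released it about 2 mm from the pad position I had measured. I did not measure the bottle's position again after release.
- **Door:** the top and scene views put it at 2.9° to 3.8° against the cabinet front's 92.9°, so it is within about 1° of a right angle.
- **Bystanders:** the jar and flask look unmoved in the last pictures. The amber bottle was only partly in those crops, and the arm stayed well above it.
- **Robot:** it ended clear of everything, with tool force under 1 N.

None of these checks failed. The pad looked slightly small in the top view (about 80 mm instead of 90 mm). I put that down to edge blur, and the choice of pad was clear.

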